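# Line up the condiment tins by size

## Task

Stand the four enamel condiment tins in order of size on the row of cork coasters, one tin upright in the middle of each coaster, with the smallest next to the herb pot and rising to the largest next to the squeeze bottle. Leave the herb pot where it is and do not knock the squeeze bottle over.

Things in the scene. Friction and masses are not known exactly. Their poses are not given: they have to be found in the camera images.
- tin1_center (a point): the smallest of four lidded white enamel condiment tins with a navy rim: an upright round can 34 mm in diameter, 50 mm tall in all (straight-sided up to 40 mm, then a 12 mm wide black lid knob of 10 mm; the lid does not come off). The point is its centre, 25 mm above its underside; z is the tin's upward axis. It starts upright on the counter (z = 0).
- tin2_center (a point): the second smallest of four lidded white enamel condiment tins with a navy rim: an upright round can 44 mm in diameter, 62 mm tall in all (straight-sided up to 52 mm, then a 12 mm wide black lid knob of 10 mm; the lid does not come off). The point is its centre, 31 mm above its underside; z is the tin's upward axis. It starts upright on the counter (z = 0).
- tin3_center (a point): the second largest of four lidded white enamel condiment tins with a navy rim: an upright round can 54 mm in diameter, 74 mm tall in all (straight-sided up to 64 mm, then a 12 mm wide black lid knob of 10 mm; the lid does not come off). The point is its centre, 37 mm above its underside; z is the tin's upward axis. It starts upright on the counter (z = 0).
- tin4_center (a point): the largest of four lidded white enamel condiment tins with a navy rim: an upright round can 64 mm in diameter, 84 mm tall in all (straight-sided up to 74 mm, then a 12 mm wide black lid knob of 10 mm; the lid does not come off). The point is its centre, 42 mm above its underside; z is the tin's upward axis. It starts upright on the counter (z = 0).
- coaster1_top (a point): coaster number 1 of the row of four identical cork coasters (72 mm across, 3 mm thick, fixed) on the wooden board, counted from the board's end on the robot's right (-y) to its left (+y). The point is the middle of its upper face, 15 mm above the counter; neighbours stand about 95 mm apart and not quite in line; the board's yaw varies a little.
- coaster2_top (a point): coaster number 2 of the row of four identical cork coasters (72 mm across, 3 mm thick, fixed) on the wooden board, counted from the board's end on the robot's right (-y) to its left (+y). The point is the middle of its upper face, 15 mm above the counter; neighbours stand about 95 mm apart and not quite in line; the board's yaw varies a little.
- coaster3_top (a point): coaster number 3 of the row of four identical cork coasters (72 mm across, 3 mm thick, fixed) on the wooden board, counted from the board's end on the robot's right (-y) to its left (+y). The point is the middle of its upper face, 15 mm above the counter; neighbours stand about 95 mm apart and not quite in line; the board's yaw varies a little.
- coaster4_top (a point): coaster number 4 of the row of four identical cork coasters (72 mm across, 3 mm thick, fixed) on the wooden board, counted from the board's end on the robot's right (-y) to its left (+y). The point is the middle of its upper face, 15 mm above the counter; neighbours stand about 95 mm apart and not quite in line; the board's yaw varies a little.
- herb_pot: small terracotta pot of herbs, 76 mm across, rim 65 mm high, leaves to about 125 mm, loose, 0.6 kg, standing on the counter beyond one end of the board, about 110 mm from the end coaster. Origin: middle of its underside. The other end has the squeeze bottle.
- squeeze_bottle: empty plastic squeeze bottle, white with a red nozzle, 54 mm across, 150 mm tall, light, standing upright beyond the other end of the board, about 110 mm from the end coaster. Origin: middle of its underside; z up. Also on the counter, not listed: a round glass lid (100 mm across, 26 mm high) among the tins, a brush, a grill lifter, stacked bowls and a steel cup (70 mm) out to the sides and near the robot, planters behind.
There are look-alikes about, which are no part of the job. What is shaped like the part that bears tin2_center but pink is not meant. What is shaped like the part that bears tin1_center but green is not meant.

How it is judged:
At the end, for the whole second after the job is handed in: Counting from the herb pot's end of the row, the coasters carry the smallest, second smallest, second largest and largest tin; each tin stands on its coaster (height within 5 mm), centred within 12 mm, upright within 0.12 rad, released and at rest (((horizontal distance between herb_pot and coaster1_top below 0.2 m and horizontal distance between tin1_center and coaster1_top below 0.012 m and z of tin1_center in the frame of coaster1_top between 0.02 and 0.03 m and horizontal distance between tin2_center and coaster2_top below 0.012 m and z of tin2_center in the frame of coaster2_top between 0.026 and 0.036 m and horizontal distance between tin3_center and coaster3_top below 0.012 m and z of tin3_center in the frame of coaster3_top between 0.032 and 0.042 m and horizontal distance between tin4_center and coaster4_top below 0.012 m and z of tin4_center in the frame of coaster4_top between 0.037 and 0.047 m) or (horizontal distance between herb_pot and coaster4_top below 0.2 m and horizontal distance between tin1_center and coaster4_top below 0.012 m and z of tin1_center in the frame of coaster4_top between 0.02 and 0.03 m and horizontal distance between tin2_center and coaster3_top below 0.012 m and z of tin2_center in the frame of coaster3_top between 0.026 and 0.036 m and horizontal distance between tin3_center and coaster2_top below 0.012 m and z of tin3_center in the frame of coaster2_top between 0.032 and 0.042 m and horizontal distance between tin4_center and coaster1_top below 0.012 m and z of tin4_center in the frame of coaster1_top between 0.037 and 0.047 m)) and angle between each of tin1_center, tin2_center, tin3_center, tin4_center's own z axis and vertical below 0.12 rad and linear speed of each of tin1, tin2, tin3, tin4 below 0.02 m/s); the robot touches nothing.
It fails at once if the herb pot is shifted by more than 30 mm (distance of herb_pot from where it was at the start of the episode above 0.03 m).
It fails at once if the squeeze bottle is knocked over (angle between squeeze_bottle's own z axis and vertical above 0.6 rad).
It also fails if it takes over 115 s, if anything falls off the work surface, if the arm or the gripper's body presses on something with over 40 N, if the wrist force passes 120 N, or if a joint passes its speed limit or range.

## Robot

A 7-joint arm with a two-finger parallel gripper is mounted at the origin on the work surface. World frame = base frame: x ahead of the robot, y to its left, z up, the work surface at z = 0. Lengths are in m, angles in rad, forces in N, time in s.
With the tool pointing down it reaches from about 0.35 to 0.9 m from the base axis. Payload 8.1 kg.
Tool frame: the origin (TCP) lies midway between the tips of the shut fingers; the grasp point (between the pads) lies 19 mm behind it; z points along the fingers, y is the line along which they close (so a half turn about z gives the same grasp; the last joint's range is limited). The gripper opens to 92 mm and grips with 3 to 60 N. Pads are 19 mm wide; open, the fingers measure 130 mm over their backs; the gripper's body (75 mm by 190 mm) begins 47 mm behind the grasp point.
Start: joints at [1.112, 0.434, 0.025, 1.573, -0.012, 1.134, -0.075], TCP at [0.218, -0.586, 0.227] pointing down, gripper open.
Joint ranges: [-2.62, 2.62], [-0.44, 2.09], [-1.27, 1.32], [0.08, 2.57], [-1.32, 4.46], [0.12, 2], [-2.74, 2.74]. Speed limits (rad/s): [2.22, 2.22, 3.01, 3.01, 3.14, 3.14, 3.14].

## Interface

Orientations are given as a 3x3 rotation matrix whose columns are the frame's x, y, z axes.
In Python, from bench import robot gives the robot as it stands.
- The arm moves only by the shell command python3 -m handwheel 'ROWS' [OPENING] [FORCE]. ROWS is JSON, one flat list of numbers, 4 for each row, row after row: the shift along the tool's x, y, z in cm, then the turn about the tool's z in degrees. In form: [x, y, z, twist, x, y, z, twist, ...]. A call has 1 to 12 rows; each row is the pose to reach, as a shift and turn from the pose commanded when the call began, along the tool's axes at that moment; what a row does not reach only later rows make up. A row lasts 1/12 s, in which the tool goes at most 41.7 mm and 7.16 degrees, less where a joint would pass 70% of its speed; a pose out of reach is approached as far as the arm can. A call with a gripper value outside its range is refused whole. OPENING is the opening, from 0 (shut) to 1 (fully open), set as the call begins (- or left out, the last holds). The fingers move at their own pace and stop on an object; FORCE is the grip in N (left out, the last holds). Time passes only in rows, so rows that repeat a pose let the fingers close. It gives the time, the measured TCP pose, the force, the opening and the grip force at its end, in the units of the state.
- robot.observe(): the state, without advancing time (a new reading comes with each control period).
- robot.snapshot(name): name is "side" or "top"; returns the picture (420x560x3 uint8, blue, green, red); there is no depth.
- robot.camera_model(name): a dict with "mtx" (3x3 intrinsics, pixels), "dist" ([k1, k2, p1, p2, k3] as OpenCV has them; the pictures are not rectified), "T" (4x4, takes a point from camera to world coordinates). Camera axes: x right, y down, z forward; pixel columns grow to the right and rows downward; lengths in m; the calibration is good to about 2 mm. A picture is of the moment at which its call begins. camera_model takes no time and is no camera call.
- robot.close_job(): hands the job in; it is judged then, once.
The state is a dict: "time": time; "joint_positions": joint angles; "qvel": joint speeds; "effort": joint torques, N m; "position": TCP position; "tool_rot": TCP orientation; "force": force on the tool from outside, world axes, zero at the start; "ft_torque": the same for the moment, N m; "gripper_width": finger opening in m; "grip_force": force on a finger pad.
Only numpy, scipy, OpenCV 4.12 (cv2) and the standard library are available. Lean on these libraries where they do the work, as an engineer would, in place of code of your own. Each camera call takes 0.05 s, during which the arm holds its last target. There are 200 camera calls.

## Working session

There is one attempt and no reset: what is moved stays moved. The work goes in short steps, Python scripts to look and compute and a shell command to move; the robot and the scene stay as the last step left them, time stands still between calls to the robot, and variables do not carry over. Pictures are saved under pics/ and viewed, at most 14 in all, crops included, and the job is handed in when it is done.

```bash
mkdir -p pics; ls; python3 - <<'E'
from bench import robot
import cv2,numpy as np
np.set_printoptions(precision=4,suppress=True)
for n in("top","side"):
    cv2.imwrite(f"pics/{n}0.png",robot.snapshot(n)); c=robot.camera_model(n); print(n,c["mtx"],c["dist"],c["T"],sep="\n")
s=robot.observe();print(s["time"],s["position"],s["tool_rot"],s["gripper_width"])
E
```

```text
pics
top
[[528.0648   0.     286.1674]
 [  0.     528.0648 200.3082]
 [  0.       0.       1.    ]]
[0.0647 0.     0.     0.     0.    ]
[[-0.0608 -0.9756  0.2108  0.2315]
 [-0.9981  0.0603 -0.0086  0.0394]
 [-0.0043 -0.2109 -0.9775  1.358 ]
 [ 0.      0.      0.      1.    ]]
side
[[441.8668   0.     270.5393]
 [  0.     441.8668 204.9188]
 [  0.       0.       1.    ]]
[-0.0537  0.      0.      0.      0.    ]
[[-0.884  -0.3446  0.316   0.2434]
 [-0.4676  0.6474 -0.6019  0.6142]
 [ 0.0028 -0.6798 -0.7334  0.749 ]
 [ 0.      0.      0.      1.    ]]
0.1 [ 0.2175 -0.5854  0.226 ] [[ 0.9374  0.3483 -0.0006]
 [ 0.3483 -0.9374  0.0013]
 [-0.0001 -0.0014 -1.    ]] 0.09168874581759481
```

View pics/top0.png

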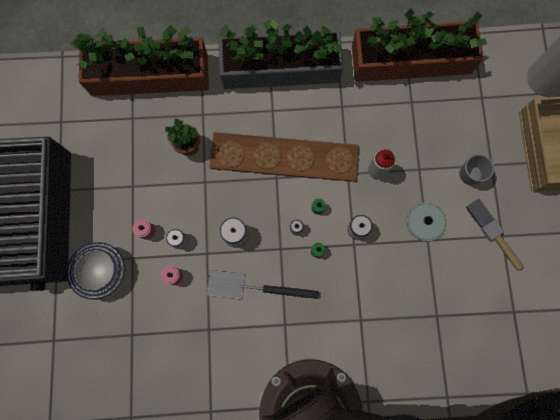

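View pics/side0.png

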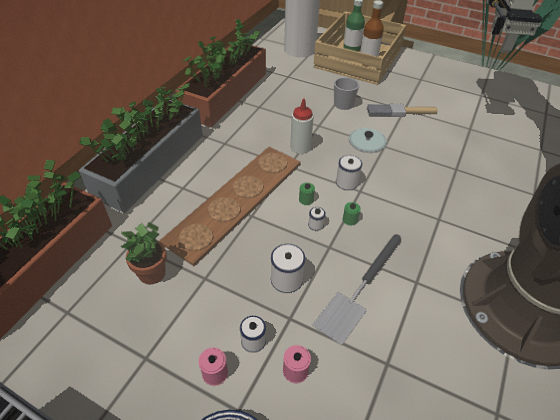

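The top view shows the herb pot at (183,138), next to coaster 4, and the bottle at (383,163), next to coaster 1. The white tins are at (297,227), (175,239), (361,227) and (232,232). These fit the white enamel with navy rim, and by size they are tins 1, 2, 3 and 4. The pink cans at (143,229) and (172,275) and the green ones at (319,206) and (318,250) are look-alikes. I'll confirm this in an enlarged crop.

```bash
cat > h.py <<'E'
import cv2,numpy as np
from bench import robot
np.set_printoptions(precision=4,suppress=True)
def ray(n,px):
    c=robot.camera_model(n);T=np.array(c["T"])
    u=cv2.undistortPoints(np.array([[px]],float),np.array(c["mtx"]),np.array(c["dist"]))[0,0]
    return T[:3,3],T[:3,:3]@np.array([u[0],u[1],1])
def plane(n,px,z):
    o,d=ray(n,px); return (o+d*(z-o[2])/d[2])
def proj(n,P):
    c=robot.camera_model(n);T=np.linalg.inv(np.array(c["T"]))
    return cv2.projectPoints(np.array([P],float),cv2.Rodrigues(T[:3,:3])[0],T[:3,3],np.array(c["mtx"]),np.array(c["dist"]))[0][0,0]
def blob(mask,px,r=14):
    "centroid of the mask component nearest px"
    n,l,st,ce=cv2.connectedComponentsWithStats(mask.astype(np.uint8))
    k=1+np.argmin([np.hypot(*(c-px)) for c in ce[1:]]); return ce[k],st[k]
E
python3 - <<'E'
from h import *
t=cv2.imread("pics/top0.png");s=cv2.imread("pics/side0.png")
cv2.imwrite("pics/crop0.png",cv2.resize(t[125:290,130:390],None,fx=3,fy=3,interpolation=cv2.INTER_CUBIC))
H=dict(t1=(.050,(297,227),(317,210)),t2=(.062,(175,239),(253,326)),t3=(.074,(361,227),(350,159)),t4=(.084,(232,232),(288,257)))
for k,(h,a,b) in H.items():
    r=[]
    for n,im,p in(("top",t,a),("side",s,b)):
        m=np.zeros(im.shape[:2],bool);x,y=p
        w=9
        g=im.max(2)
        sub=g[y-w:y+w+1,x-w:x+w+1]; m[y-w:y+w+1,x-w:x+w+1]=sub<60
        c,st=blob(m,p); r+=[c,st[4],plane(n,c,h-.004)[:2]]
    print(k,*r)
hsv=cv2.cvtColor(t,cv2.COLOR_BGR2HSV)
for p in((231,153),(266,155),(300,158),(340,160),(245,140)): print(p,hsv[p[1]-2:p[1]+3,p[0]-2:p[0]+3].reshape(-1,3).mean(0))
E
```

```text
t1 [296.5 225.5] 12 [0.4481 0.0059] [317.1111 210.9444] 18 [0.45   0.0059]
t2 [174.5 237. ] 12 [0.4361 0.3096] [252.4571 325.2   ] 35 [0.4375 0.3092]
t3 [361.5    224.7143] 14 [ 0.4363 -0.1535] [350.25   160.6667] 12 [ 0.4384 -0.1535]
t4 [232.6154 229.6154] 13 [0.442  0.1634] [287.6957 255.6087] 23 [0.4431 0.1642]
(231, 153) [ 13.84 121.88  97.52]
(266, 155) [ 13.88 121.76  97.96]
(300, 158) [ 13.88 120.8   98.32]
(340, 160) [ 13.96 122.04  97.76]
(245, 140) [ 12.16 142.56  88.08]
```

View pics/crop0.png

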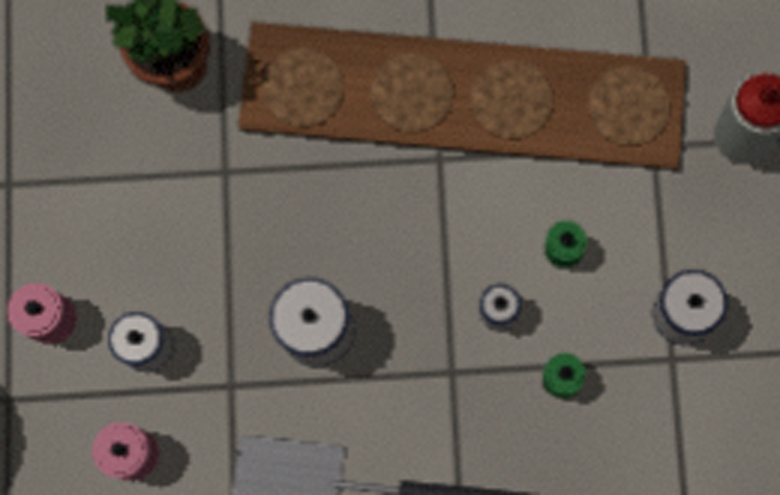

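The crop confirms it: four white tins with a navy rim, pink and green cans apart from them. The knob rays from the two cameras agree to about 2 mm. Coasters next.

```bash
cat > coast.py <<'E'
from h import *
def run(t,s):
  out={}
  for n,im,ps in(("top",t,((231,153),(266,155),(300,158),(340,160))),("side",s,((196,236),(224,208),(248,186),(272,162)))):
    im=cv2.resize(im,None,fx=4,fy=4,interpolation=cv2.INTER_CUBIC)
    g=cv2.GaussianBlur(cv2.cvtColor(im,cv2.COLOR_BGR2HSV)[...,1],(0,0),7)
    W=np.zeros(g.shape,np.uint8)
    for p in ps: cv2.circle(W,(4*p[0],4*p[1]),72,255,-1)
    th,_=cv2.threshold(g[W>0].reshape(-1,1),0,255,cv2.THRESH_OTSU)
    m=((g<th)&(W>0)).astype(np.uint8); m=cv2.morphologyEx(m,cv2.MORPH_OPEN,np.ones((25,25)))
    cs=[c for c in cv2.findContours(m,cv2.RETR_EXTERNAL,cv2.CHAIN_APPROX_NONE)[0]]
    for i,p in enumerate(ps):
        c=max((c for c in cs if np.hypot(*(c[:,0].mean(0)/4-p))<10),key=cv2.contourArea)
        e=cv2.fitEllipse(cv2.convexHull(c)); px=(np.array(e[0])-1.5)/4
        print(n,"c%d"%(4-i),px,np.array(e[1])/4,plane(n,px,.015)[:2])
    v=im.copy();cv2.drawContours(v,cs,-1,(0,255,0),1);cv2.imwrite(f"pics/cm_{n}.png",v[480:760,800:1600] if n=="top" else v[540:1080,600:1300])
run(cv2.imread("pics/top0.png"),cv2.imread("pics/side0.png"))
E
python3 coast.py
```

```text
top c4 [230.4342 153.6353] [24.4184 25.2769] [0.6565 0.1674]
top c3 [266.7006 155.3512] [24.2096 25.4608] [0.6459 0.0717]
top c2 [300.127  157.6323] [24.1453 25.5015] [ 0.6341 -0.0162]
top c1 [339.1428 159.8001] [24.2853 25.547 ] [ 0.6217 -0.1187]Traceback (most recent call last):
  File "coast.py", line 17, in <module>
    run(cv2.imread("pics/top0.png"),cv2.imread("pics/side0.png"))
    ~~~^^^^^^^^^^^^^^^^^^^^^^^^^^^^^^^^^^^^^^^^^^^^^^^^^^^^^^^^^^
  File "coast.py", line 13, in run
    c=max((c for c in cs if np.hypot(*(c[:,0].mean(0)/4-p))<10),key=cv2.contourArea)
ValueError: max() iterable argument is empty
```

```bash
sed -i 's/,((196,236),(224,208),(248,186),(272,162))/,[tuple(int(v) for v in proj("side",(x,y,.015)).round()) for x,y in((.6565,.1674),(.6459,.0717),(.6341,-.0162),(.6217,-.1187))]/; s/np.ones((25,25))/np.ones((25,25)) if n=="top" else np.ones((11,11))/; s/4\*p\[1\]),72/4*p[1]),66/' coast.py; python3 coast.py
```

```text
top c4 [230.4475 153.6703] [24.9359 25.7241] [0.6564 0.1674]
top c3 [266.6729 155.3369] [24.6945 25.9308] [0.6459 0.0718]
top c2 [300.1274 157.6283] [24.6777 25.9147] [ 0.6342 -0.0162]
top c1 [339.1596 159.8199] [24.8091 25.9765] [ 0.6217 -0.1187]Traceback (most recent call last):
  File "coast.py", line 17, in <module>
    run(cv2.imread("pics/top0.png"),cv2.imread("pics/side0.png"))
    ~~~^^^^^^^^^^^^^^^^^^^^^^^^^^^^^^^^^^^^^^^^^^^^^^^^^^^^^^^^^^
  File "coast.py", line 13, in run
    c=max((c for c in cs if np.hypot(*(c[:,0].mean(0)/4-p))<10),key=cv2.contourArea)
ValueError: max() iterable argument is empty
```

View pics/cm_top.png

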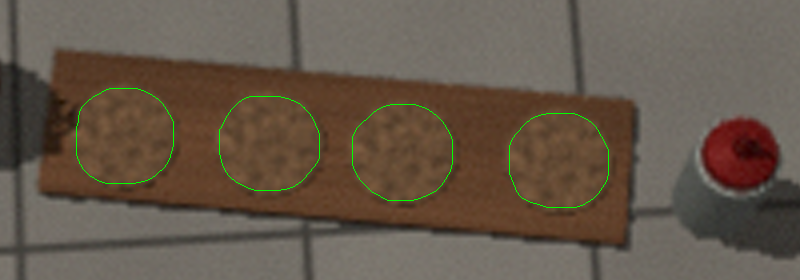

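The outlines fit all four coasters; I'll use the top-view values. First move: over tin 3.

```bash
cat > d.py <<'E'
import sys
from h import *
s=robot.observe();R=np.array(s["tool_rot"]);p=np.array(s["position"])
print("t",round(s["time"],2),"p",p,"x-ang",np.degrees(np.arctan2(R[1,0],R[0,0])),"w",s["gripper_width"],"q",np.array(s["joint_positions"]))
if len(sys.argv)>3:
    print("delta cm",R.T@(np.array([float(v) for v in sys.argv[1:4]])-p)*100)
E
python3 -m handwheel '[6,-5.5,2,-12, 12,-11,2.6,-24, 18,-16.5,2.6,-36, 24,-22,2.6,-48, 30,-27.5,2.6,-60, 35.6,-32.8,2.6,-69.6, 35.6,-32.8,2.6,-69.6, 35.6,-32.8,2.6,-69.6, 35.6,-32.8,2.6,-69.6, 35.6,-32.8,2.6,-69.6, 35.6,-32.8,2.6,-69.6, 35.6,-32.8,2.6,-69.6]' 0.87 20; python3 d.py .437 -.1535 .20
```

```text
time: 1.1
position: [0.4383, -0.1504, 0.2008]
tool_rot: [[-0.003, 1.0, 0.001], [1.0, 0.003, 0.001], [0.001, 0.001, -1.0]]
force: [0.5, -0.9, 0.3]
gripper_width: 0.0794
grip_force: 0.0
t 1.1 p [ 0.4383 -0.1504  0.2008] x-ang 90.18828079695584 w 0.07940192454215125 q [ 0.5967  0.2387 -0.4522  1.9575  0.1241  0.9717  0.0889]
delta cm [-0.3063 -0.1335  0.0798]
```

```bash
python3 -m handwheel '[-0.1,-0.1,4,0, -0.2,-0.1,8,0, -0.2,-0.1,11,0, -0.2,-0.1,14,0, -0.2,-0.1,14,0, -0.2,-0.1,14,0]'; python3 d.py .437 -.1535 .026
```

```text
time: 1.6
position: [0.435, -0.156, 0.06]
tool_rot: [[-0.0, 1.0, -0.004], [1.0, 0.0, 0.001], [0.001, -0.004, -1.0]]
force: [0.3, -0.3, 0.7]
gripper_width: 0.08
grip_force: 0.0
t 1.6 p [ 0.435 -0.156  0.06 ] x-ang 90.01450568834842 w 0.08004931401125975 q [ 0.5303  0.4377 -0.3861  2.1145  0.2698  0.6395 -0.0412]
delta cm [0.2415 0.2131 3.3991]
```

```bash
python3 -m handwheel '[0.2,0.2,1,0, 0.2,0.2,2.4,0, 0.2,0.2,3.4,0, 0.2,0.2,3.4,0, 0.2,0.2,3.4,0]'; python3 -m handwheel '[0,0,0,0, 0,0,0,0, 0,0,0,0, 0,0,0,0, 0,0,0,0, 0,0,0,0]' 0.3 20; python3 d.py .437 -.1535 .026
```

```text
time: 2.02
position: [0.4384, -0.1545, 0.0272]
tool_rot: [[0.0, 1.0, 0.0], [1.0, -0.0, -0.0], [-0.0, 0.0, -1.0]]
force: [0.7, 0.2, 0.6]
gripper_width: 0.0795
grip_force: 0.0
time: 2.52
position: [0.438, -0.1546, 0.027]
tool_rot: [[0.0, 1.0, -0.0], [1.0, -0.0, -0.0], [-0.0, -0.0, -1.0]]
force: [-1.7, 0.2, 5.9]
gripper_width: 0.0537
grip_force: 20.0
t 2.52 p [ 0.438  -0.1546  0.027 ] x-ang 89.97299440022861 w 0.053661434269910116 q [ 0.4953  0.4943 -0.3526  2.1378  0.3153  0.5581 -0.0883]
delta cm [ 0.1073 -0.0983  0.0985]
```

```bash
python3 -m handwheel '[0,0,-2,0, 0,0,-5,0, 0,0,-8,0, 2,3,-10,0, 4,6,-11,0, 6,9,-11,0, 8,12,-11,0, 10,15,-11,0, 12,18,-11,0, 13.7,19.8,-11,0, 13.7,19.8,-11,0, 13.7,19.8,-11,0]'; python3 -m handwheel '[0,0,2,0, 0,0,4,0, 0,0,6,0, 0,0,7,0, 0,0,7,0, 0,0,7,0, 0,0,7,0]'; python3 d.py .6355 -.0172 .043
```

```text
time: 3.52
position: [0.6365, -0.0156, 0.1358]
tool_rot: [[-0.002, 1.0, -0.001], [1.0, 0.002, 0.001], [0.001, -0.001, -1.0]]
force: [0.2, -0.4, -1.9]
gripper_width: 0.054
grip_force: 20.0
time: 4.1
position: [0.6368, -0.0177, 0.0679]
tool_rot: [[0.001, 1.0, 0.001], [1.0, -0.001, -0.0], [0.0, 0.001, -1.0]]
force: [0.9, 0.2, -1.7]
gripper_width: 0.0536
grip_force: 20.0
t 4.1 p [ 0.6368 -0.0177  0.0679] x-ang 89.95386200446514 w 0.05361727872242835 q [ 0.1988  0.6474 -0.3867  1.6806  0.3019  0.8716 -0.3136]
delta cm [ 0.0546 -0.1302  2.4889]
```

```bash
python3 -m handwheel '[0,-0.1,0.6,0, 0,-0.1,1.2,0, 0,-0.1,1.8,0, 0,-0.1,2.1,0, 0,-0.1,2.4,0, 0,-0.1,2.4,0, 0,-0.1,2.4,0, 0,-0.1,2.4,0]'; python3 d.py .6355 -.0172 .043; mkdir -p pics; python3 - <<'E'
from h import *
a=robot.snapshot("side");cv2.imwrite("pics/s1.png",cv2.resize(a[100:280,120:380],None,fx=3,fy=3))
E
```

```text
time: 4.77
position: [0.6353, -0.0174, 0.0427]
tool_rot: [[0.0, 1.0, 0.0], [1.0, -0.0, 0.0], [0.0, 0.0, -1.0]]
force: [-0.4, 0.2, -2.3]
gripper_width: 0.0537
grip_force: 20.0
t 4.77 p [ 0.6353 -0.0174  0.0427] x-ang 89.98035796454549 w 0.05365041963583279 q [ 0.191   0.6763 -0.3757  1.7003  0.3178  0.8255 -0.3272]
delta cm [ 0.0245  0.02   -0.0284]
```

View pics/s1.png

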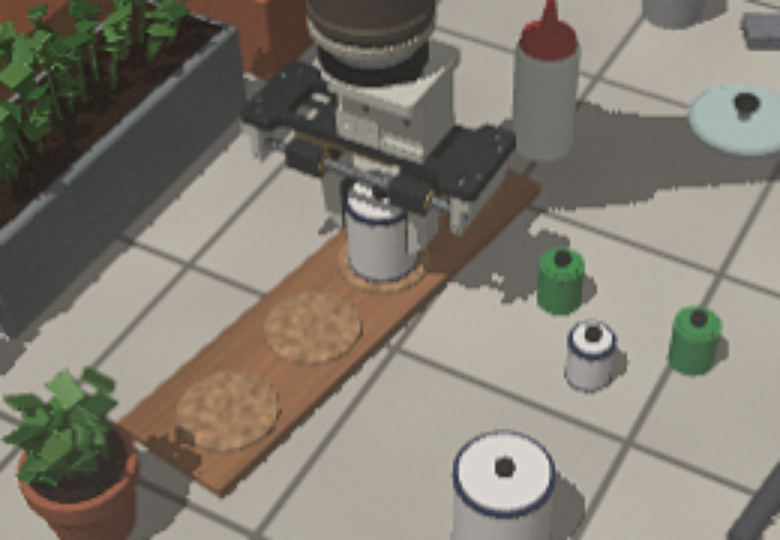

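The side view shows tin 3 upright on coaster 2 (crop about (380,240)), still held. I'll release it, rise, and go over tin 4.

```bash
python3 -m handwheel '[0,0,0.1,0, 0,0,0.1,0, 0,0,0.1,0, 0,0,0.1,0]' 0.87; python3 -m handwheel '[0,0,-1,0, 0,0,-4,0, 0,0,-8,0, 0,0,-12,0, 0,0,-13,0, 0,0,-13,0]'; python3 d.py .443 .164 .17
```

```text
time: 5.15
position: [0.6354, -0.0175, 0.0419]
tool_rot: [[0.0, 1.0, 0.0], [1.0, -0.0, -0.0], [-0.0, 0.0, -1.0]]
force: [-0.2, 0.2, 0.2]
gripper_width: 0.0756
grip_force: 0.0
time: 5.65
position: [0.6378, -0.0169, 0.1771]
tool_rot: [[0.0, 1.0, 0.008], [1.0, -0.0, 0.0], [0.0, 0.008, -1.0]]
force: [0.5, 0.1, -1.0]
gripper_width: 0.0795
grip_force: 0.0
t 5.65 p [ 0.6378 -0.0169  0.1771] x-ang 89.98066437055978 w 0.07952263933791466 q [ 0.223   0.5323 -0.4231  1.5808  0.2406  1.072  -0.2626]
delta cm [ 18.0868 -19.4893   0.5577]
```

```bash
python3 -m handwheel '[2.5,-2.7,0,0, 5.3,-5.5,0,0, 8,-8.2,0,0, 10.6,-11,0,0, 13.2,-13.8,0,0, 15.8,-16.5,0,0, 18.1,-19.2,0,0, 18.1,-19.2,0,0, 18.1,-19.2,1,0, 18.1,-19.2,3,0, 18.1,-19.2,3,0, 18.1,-19.2,3,0]' 1; python3 d.py .443 .164 .031
```

```text
time: 6.65
position: [0.4429, 0.1623, 0.1405]
tool_rot: [[0.002, 1.0, -0.003], [1.0, -0.002, -0.001], [-0.001, -0.003, -1.0]]
force: [-0.3, -0.5, 0.5]
gripper_width: 0.0918
grip_force: 0.0
t 6.65 p [0.4429 0.1623 0.1405] x-ang 89.91109127470342 w 0.09181733501604766 q [-0.0503  0.3422 -0.5166  2.0081  0.2222  0.8486 -0.6919]
delta cm [ 0.1846  0.0403 10.9515]
```

```bash
python3 -m handwheel '[0.1,0,2.5,0, 0.1,0,5,0, 0.1,0,7.5,0, 0.1,0,9.5,0, 0.1,0,11,0, 0.1,0,11,0, 0.1,0,11,0, 0.1,0,11,0]'; python3 -m handwheel '[0,0,0,0, 0,0,0,0, 0,0,0,0, 0,0,0,0, 0,0,0,0, 0,0,0,0]' 0.4 25; python3 d.py .443 .164 .031
```

```text
time: 7.32
position: [0.4442, 0.1647, 0.0327]
tool_rot: [[0.001, 1.0, 0.001], [1.0, -0.001, 0.0], [0.0, 0.001, -1.0]]
force: [0.2, -0.8, -0.6]
gripper_width: 0.0919
grip_force: 0.0
time: 7.82
position: [0.4433, 0.1645, 0.032]
tool_rot: [[0.0, 1.0, 0.0], [1.0, -0.0, -0.0], [-0.0, 0.0, -1.0]]
force: [-1.6, -1.0, 6.0]
gripper_width: 0.0635
grip_force: 25.0
t 7.82 p [0.4433 0.1645 0.032 ] x-ang 89.98271608656118 w 0.06351591071498267 q [-0.1399  0.5065 -0.43    2.1104  0.3689  0.5961 -0.8312]
delta cm [-0.0525 -0.025   0.1014]
```

```bash
python3 -m handwheel '[0,0,-2,0, 0,0,-5,0, 0,0,-8.5,0, 0,0,-12,0, -3,2,-12,0, -6,4,-12,0, -9,6,-12,0, -12,8,-12,0, -15,10,-12,0, -18,12,-12,0, -21,14,-12,0, -24,16,-12,0]'; python3 -m handwheel '[-3,1.3,0,0, -4.3,1.9,0,0, -4.3,1.9,0,0, -4.3,1.9,2,0, -4.3,1.9,4,0, -4.3,1.9,6,0, -4.3,1.9,8,0, -4.3,1.9,8,0, -4.3,1.9,8,0, -4.3,1.9,8,0]'; python3 d.py .6225 -.1185 .048
```

```text
time: 8.82
position: [0.6035, -0.0773, 0.1513]
tool_rot: [[0.0, 1.0, -0.001], [1.0, -0.0, -0.0], [-0.0, -0.001, -1.0]]
force: [0.7, 1.3, -2.3]
gripper_width: 0.0636
grip_force: 25.0
time: 9.65
position: [0.6226, -0.1177, 0.0727]
tool_rot: [[-0.0, 1.0, 0.001], [1.0, 0.0, 0.0], [0.0, 0.001, -1.0]]
force: [0.6, 0.2, -1.7]
gripper_width: 0.0637
grip_force: 25.0
t 9.65 p [ 0.6226 -0.1177  0.0727] x-ang 90.0280301709663 w 0.06370143712782435 q [ 0.3563  0.6365 -0.383   1.6857  0.293   0.8755 -0.1472]
delta cm [-0.082  -0.0153  2.4748]
```

```bash
python3 -m handwheel '[-0.1,0,0.6,0, -0.1,0,1.2,0, -0.1,0,1.8,0, -0.1,0,2.2,0, -0.1,0,2.5,0, -0.1,0,2.5,0, -0.1,0,2.5,0, -0.1,0,2.5,0]'; python3 d.py .6225 -.1185 .047
```

```text
time: 10.32
position: [0.622, -0.1195, 0.0469]
tool_rot: [[0.0, 1.0, -0.0], [1.0, -0.0, -0.0], [-0.0, -0.0, -1.0]]
force: [-2.9, 0.6, 4.2]
gripper_width: 0.0635
grip_force: 25.0
t 10.32 p [ 0.622  -0.1195  0.0469] x-ang 89.97968819703127 w 0.06353666749302445 q [ 0.3507  0.6675 -0.3711  1.7035  0.3096  0.8292 -0.1591]
delta cm [ 0.1011  0.0501 -0.0095]
```

```bash
python3 -m handwheel '[0,0,0,0, 0,0,0,0, 0,0,0,0, 0,0,0,0, 0,0,-1,0, 0,0,-4,0, 0,0,-8,0, 0,0,-12,0, 0,0,-13,0, 0,0,-13,0]' 1; python3 d.py .449 .006 .13
```

```text
time: 11.15
position: [0.6248, -0.1194, 0.182]
tool_rot: [[0.0, 1.0, 0.008], [1.0, -0.0, -0.001], [-0.001, 0.008, -1.0]]
force: [0.9, 0.5, -0.3]
gripper_width: 0.0917
grip_force: 0.0
t 11.15 p [ 0.6248 -0.1194  0.182 ] x-ang 89.9790904374297 w 0.09169311558335214 q [ 0.382   0.5238 -0.4171  1.5805  0.233   1.0784 -0.0948]
delta cm [ 12.5378 -17.6297   5.0456]
```

```bash
python3 -m handwheel '[2.2,-3,0,0, 4.4,-6,0,0, 6.6,-9,0,0, 8.8,-12,0,0, 10.8,-15,0,0, 12.5,-17.3,0,0, 12.5,-17.3,2,0, 12.5,-17.3,5,0, 12.5,-17.3,8,0, 12.5,-17.3,10,0, 12.5,-17.3,10,0, 12.5,-17.3,10,0]' 0.65; python3 d.py .4493 .006 .008
```

```text
time: 12.15
position: [0.4482, 0.0056, 0.0762]
tool_rot: [[-0.0, 1.0, -0.003], [1.0, 0.0, 0.0], [0.0, -0.003, -1.0]]
force: [-0.1, 1.4, 0.4]
gripper_width: 0.0599
grip_force: 0.0
t 12.15 p [0.4482 0.0056 0.0762] x-ang 90.01070481749838 w 0.05986660529965517 q [ 0.233   0.4022 -0.4591  2.1289  0.2819  0.6707 -0.4173]
delta cm [0.036  0.1285 6.8173]
```

```bash
python3 -m handwheel '[0,0,1.5,0, 0,0,3,0, 0,0,4.5,0, 0,0,5.8,0, 0,0,6.8,0, 0,0,6.8,0, 0,0,6.8,0, 0,0,6.8,0]'; python3 -m handwheel '[0,0,0,0, 0,0,0,0, 0,0,0,0, 0,0,0,0, 0,0,0,0, 0,0,0,0]' 0.15 20; python3 d.py .4493 .006 .008
```

```text
time: 12.82
position: [0.45, 0.0056, 0.0097]
tool_rot: [[0.0, 1.0, 0.001], [1.0, -0.0, -0.0], [-0.0, 0.001, -1.0]]
force: [0.8, -0.0, -0.7]
gripper_width: 0.0599
grip_force: 0.0
time: 13.32
position: [0.4493, 0.0055, 0.0089]
tool_rot: [[0.0, 1.0, 0.0], [1.0, -0.0, -0.0], [-0.0, 0.0, -1.0]]
force: [-1.1, -0.7, 5.1]
gripper_width: 0.0334
grip_force: 20.0
t 13.32 p [0.4493 0.0055 0.0089] x-ang 89.97757548786056 w 0.033360586451005245 q [ 0.1605  0.5173 -0.3785  2.1826  0.3882  0.5044 -0.5164]
delta cm [ 0.0499 -0.0044  0.0924]
```

```bash
python3 -m handwheel '[0,0,-2,0, 0,0,-5,0, 0,0,-8,0, 2.3,3,-10,0, 4.6,6,-10,0, 7,9,-10,0, 9.3,12,-10,0, 11.6,15,-10,0, 14,18,-10,0, 16.2,20.8,-10,0, 16.2,20.8,-10,0, 16.2,20.8,-10,0]'; python3 -m handwheel '[0,0,2,0, 0,0,4,0, 0,0,6,0, 0,0,6,0, 0,0,6,0, 0,0,6,0, 0,0,6,0]'; python3 d.py .657 .167 .024
```

```text
time: 14.32
position: [0.6576, 0.1695, 0.1076]
tool_rot: [[-0.002, 1.0, -0.001], [1.0, 0.002, 0.001], [0.001, -0.001, -1.0]]
force: [-0.3, -1.1, -1.6]
gripper_width: 0.0336
grip_force: 20.0
time: 14.9
position: [0.658, 0.1676, 0.0504]
tool_rot: [[0.001, 1.0, 0.002], [1.0, -0.001, 0.001], [0.001, 0.002, -1.0]]
force: [0.6, 0.3, -0.6]
gripper_width: 0.0334
grip_force: 20.0
t 14.9 p [0.658  0.1676 0.0504] x-ang 89.96470070839086 w 0.03341718838056207 q [-0.0735  0.7292 -0.4103  1.5753  0.3444  0.9073 -0.6046]
delta cm [-0.0565 -0.1079  2.6377]
```

```bash
python3 -m handwheel '[0,0,0.6,0, 0,0,1.2,0, 0,0,1.8,0, 0,0,2.2,0, 0,0,2.6,0, 0,0,2.6,0, 0,0,2.6,0, 0,0,2.6,0]'; python3 d.py .657 .167 .024;  python3 -m handwheel '[0,0,0,0, 0,0,0,0, 0,0,0,0, 0,0,0,0, 0,0,-1,0, 0,0,-4,0, 0,0,-8,0, 0,0,-12,0, 0,0,-13,0, 0,0,-13,0, 0,0,-13,0]' 0.65; python3 d.py .437 .3094 .13
```

```text
time: 15.57
position: [0.657, 0.1675, 0.0229]
tool_rot: [[0.0, 1.0, -0.001], [1.0, -0.0, -0.0], [-0.0, -0.001, -1.0]]
force: [-3.4, -1.8, 5.3]
gripper_width: 0.0336
grip_force: 20.0
t 15.57 p [0.657  0.1675 0.0229] x-ang 89.99023327335831 w 0.03364299487100675 q [-0.0809  0.7609 -0.3987  1.5916  0.3601  0.8632 -0.6173]
delta cm [-0.0534  0.0033 -0.108 ]
time: 16.48
position: [0.6578, 0.1676, 0.1541]
tool_rot: [[0.0, 1.0, 0.002], [1.0, -0.0, 0.0], [0.0, 0.002, -1.0]]
force: [0.5, -0.2, -0.4]
gripper_width: 0.0599
grip_force: 0.0
t 16.48 p [0.6578 0.1676 0.1541] x-ang 89.97528371222522 w 0.05987627887988003 q [-0.0542  0.6245 -0.4446  1.4867  0.2877  1.0932 -0.5581]
delta cm [ 14.1677 -22.09     2.3652]
```

```bash
python3 -m handwheel '[2,-3.2,0,0, 4,-6.4,0,0, 6,-9.6,0,0, 8,-12.8,0,0, 10,-16,0,0, 12,-19.2,0,0, 14.2,-22.1,0,0, 14.2,-22.1,1,0, 14.2,-22.1,4,0, 14.2,-22.1,6,0, 14.2,-22.1,6,0, 14.2,-22.1,6,0]' 0.7; python3 d.py .437 .3094 .015
```

```text
time: 17.48
position: [0.4353, 0.3085, 0.0913]
tool_rot: [[0.0, 1.0, -0.003], [1.0, -0.0, -0.002], [-0.002, -0.003, -1.0]]
force: [1.4, -0.2, -0.1]
gripper_width: 0.0641
grip_force: 0.0
t 17.48 p [0.4353 0.3085 0.0913] x-ang 89.9947733591029 w 0.06407553653774177 q [-0.3559  0.4985 -0.4892  1.9142  0.3147  0.8088 -1.0153]
delta cm [0.1034 0.1967 7.6274]
```

```bash
python3 -m handwheel '[0.1,0.1,1.5,0, 0.1,0.1,3,0, 0.1,0.1,4.5,0, 0.1,0.1,6,0, 0.1,0.1,7,0, 0.1,0.1,7.6,0, 0.1,0.1,7.6,0, 0.1,0.1,7.6,0, 0.1,0.1,7.6,0]'; python3 -m handwheel '[0,0,0,0, 0,0,0,0, 0,0,0,0, 0,0,0,0, 0,0,0,0, 0,0,0,0]' 0.2 20; python3 d.py .437 .3094 .015
```

```text
time: 18.23
position: [0.4378, 0.311, 0.0176]
tool_rot: [[0.0, 1.0, 0.001], [1.0, -0.0, 0.001], [0.001, 0.001, -1.0]]
force: [0.8, -0.3, 0.3]
gripper_width: 0.0645
grip_force: 0.0
time: 18.73
position: [0.4374, 0.3107, 0.017]
tool_rot: [[0.0, 1.0, 0.0], [1.0, -0.0, 0.0], [0.0, 0.0, -1.0]]
force: [-0.8, -1.0, 4.9]
gripper_width: 0.0439
grip_force: 20.0
t 18.73 p [0.4374 0.3107 0.017 ] x-ang 89.9817409668135 w 0.04386670655942337 q [-0.407   0.6044 -0.4283  1.9662  0.399   0.6533 -1.0898]
delta cm [-0.1252 -0.0377  0.2021]
```

```bash
python3 -m handwheel '[0,0,-2,0, 0,0,-5,0, 0,0,-8.5,0, 0,0,-11,0, -3,2.6,-11,0, -6,5.2,-11,0, -9,7.8,-11,0, -12,10.4,-11,0, -15,13,-11,0, -18,15.6,-11,0, -21,18.2,-11,0, -23.8,20.9,-11,0]'; python3 -m handwheel '[0,0,0,0, 0,0,0,0, 0,0,2,0, 0,0,4,0, 0,0,6,0, 0,0,7,0, 0,0,7,0, 0,0,7,0, 0,0,7,0]'; python3 d.py .6465 .0731 .032
```

```text
time: 19.73
position: [0.6469, 0.0699, 0.1262]
tool_rot: [[0.001, 1.0, -0.001], [1.0, -0.001, -0.001], [-0.001, -0.001, -1.0]]
force: [0.1, 0.2, -1.5]
gripper_width: 0.0437
grip_force: 20.0
time: 20.48
position: [0.6468, 0.0734, 0.0579]
tool_rot: [[-0.0, 1.0, 0.001], [1.0, 0.0, 0.001], [0.001, 0.001, -1.0]]
force: [-0.0, 0.5, -1.2]
gripper_width: 0.0438
grip_force: 20.0
t 20.48 p [0.6468 0.0734 0.0579] x-ang 90.02248437004985 w 0.04376973548824176 q [ 0.0744  0.6839 -0.4174  1.6478  0.3383  0.8807 -0.4762]
delta cm [-0.0271 -0.0302  2.5884]
```

```bash
python3 -m handwheel '[0,0,0.6,0, 0,0,1.2,0, 0,0,1.8,0, 0,0,2.2,0, 0,0,2.6,0, 0,0,2.6,0, 0,0,2.6,0, 0,0,2.6,0]'; python3 d.py .6465 .0731 .032;  python3 -m handwheel '[0,0,0,0, 0,0,0,0, 0,0,0,0, 0,0,0,0, 0,0,-1,0, 0,0,-4,0, 0,0,-8,0, 0,0,-12,0, 0,-4,-15,0, 0,-8,-15,0, 0,-12,-15,0, 0,-16,-15,0]' 0.7;python3 -m handwheel '[0,-4,0,0, 0,-8,0,0, 0,-8,0,0, 0,-8,0,0]';  python3 - <<'E'
from h import *
for n in("top","side"):cv2.imwrite(f"pics/{n}9.png",robot.snapshot(n))
t=cv2.imread("pics/top9.png");s=cv2.imread("pics/side9.png")
H=dict(t1=(.065,(.657,.1674)),t2=(.077,(.6465,.0718)),t3=(.089,(.635,-.0162)),t4=(.099,(.6225,-.1187)))
for k,(h,q) in H.items():
    for n,im in(("top",t),("side",s)):
        p=proj(n,(*q,h-.004));x,y=p.round().astype(int);m=np.zeros(im.shape[:2],bool)
        m[y-8:y+9,x-8:x+9]=im.max(2)[y-8:y+9,x-8:x+9]<60
        try: c,st=blob(m,p);print(k,n,c,st[4],"err mm",(plane(n,c,h-.004)[:2]-q)*1000)
        except Exception as e:print(k,n,e)
a=np.hstack([cv2.resize(t[100:270,130:400],(400,252)),cv2.resize(s[80:280,120:400],(400,286))[:252]])
cv2.imwrite("pics/f.png",a)
E
```

```text
time: 21.15
position: [0.646, 0.0725, 0.0309]
tool_rot: [[0.0, 1.0, -0.0], [1.0, -0.0, -0.0], [-0.0, -0.0, -1.0]]
force: [-3.2, -0.3, 5.7]
gripper_width: 0.0431
grip_force: 20.0
t 21.15 p [0.646  0.0725 0.0309] x-ang 89.98298188122025 w 0.04312750275241815 q [ 0.0667  0.7157 -0.4042  1.6653  0.3558  0.8346 -0.4905]
delta cm [ 0.0609  0.0495 -0.1114]
time: 22.15
position: [0.4869, 0.0728, 0.182]
tool_rot: [[0.0, 1.0, 0.002], [1.0, -0.0, 0.0], [0.0, 0.002, -1.0]]
force: [0.4, 0.0, 0.1]
gripper_width: 0.0645
grip_force: 0.0
time: 22.48
position: [0.4065, 0.0723, 0.1815]
tool_rot: [[-0.001, 1.0, 0.001], [1.0, 0.001, -0.002], [-0.002, 0.001, -1.0]]
force: [0.8, 0.3, 0.9]
gripper_width: 0.064
grip_force: 0.0
t1 top [228.8182 148.4545] 11 err mm [-0.9516 -0.8038]
t1 side [193.0588 222.5294] 17 err mm [0.0905 0.2751]
t2 top [265.9 148.8] 10 err mm [-1.0576 -0.36  ]
t2 side [222.0714 190.7857] 14 err mm [-0.3673 -0.0608]
t3 top [300.5455 149.3636] 11 err mm [-0.3139  0.386 ]
t3 side [246.4286 163.5714] 14 err mm [ 1.5275 -0.9953]
t4 top [342.6154 150.7692] 13 err mm [-1.2344 -1.0642]
t4 side [273.    136.625] 16 err mm [ 0.3715 -0.7896]
```

View pics/f.png

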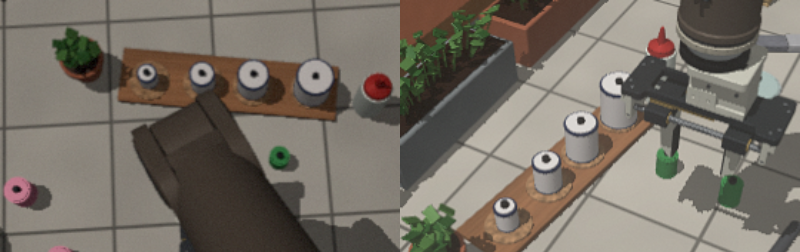

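All four tins stand upright on their coasters, within about 2 mm of centre by both cameras. They run smallest by the pot (left) to largest by the bottle (right), and the arm is clear at z = 0.18.

```bash
python3 -c "
from bench import robot
print(robot.observe()['force'],robot.close_job())"
```

```text
the job is handed in; nothing more can be done
[ 1.2866496  -0.53103783  0.38248455] None
```

I stood all four tins upright on their coasters, smallest by the herb pot to largest by the squeeze bottle and each within about 2 mm of centre by both cameras, and handed the job in at about 22.6 s (no verdict was returned).

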